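# Pull the short sleeve and probe the spot beneath it

### The arm

A 6-joint arm with a two-finger parallel gripper is mounted at the origin on the work surface. World frame = base frame: x ahead of the robot, y to its left, z up, the work surface at z = 0. Lengths are in m, angles in rad, forces in N, time in s.
With the tool pointing down it reaches from about 0.35 to 0.85 m from the base axis. Payload 8.1 kg.
Tool frame: the origin (TCP) lies at the very end of the fingers, on their centre line; the grasp point (between the pads) lies 19 mm behind it; z points along the fingers, y is the direction in which the jaws open and shut (so a half turn about z gives the same grasp; the last joint's range is limited). The gripper opens to 93 mm and grips with 3 to 60 N. Pads are 15 mm wide; open, the fingers measure 128 mm over their backs; the gripper's body (75 mm by 188 mm) begins 65 mm behind the grasp point.
Start: joints at [1.135, 0.13, 1.488, -0, 1.523, -0.085], TCP at [0.206, 0.563, 0.196] pointing down, gripper open.
Joint ranges: [-2.96, 2.96], [-0.89, 2.26], [0.02, 2.5], [-1.34, 4.48], [0, 2.73], [-2.66, 2.66]. Speed limits (rad/s): [2.39, 2.39, 2.79, 3.14, 3.14, 3.14].

### API

Orientations are given as a unit quaternion [w, x, y, z].
In Python, from workcell import bot gives the robot as it stands. Calls block until the motion is done:
- bot.move_ptp(position, orientation): joint-space move of the TCP to a pose.
- bot.servo_line(position, ori=None, v=0.15, force_limit=None): straight line of the TCP; ori=None keeps the orientation; v is the mean speed in m/s. With force_limit (N) it stops when the force on the tool has changed by that much, and returns True; else False.
- bot.move_joints(angles): joint-space move.
- bot.command_gripper(opening): finger opening in m; the grip force is fixed at half the most; returns when the fingers have stopped.
- bot.pause(seconds).
- bot.ik(position, orientation): joint angles nearest the present ones, or None.
- bot.grab_frame(name): name is "scene" or "top"; returns a dict with "pixels" (420x560x3 uint8, red, green, blue), "mtx" (3x3 intrinsics, pixels), "pose" (4x4, takes a point from camera to world coordinates). Camera axes: x right, y down, z forward; pixel columns grow to the right and rows downward; lengths in m; the calibration is good to about 2 mm. A picture is of the moment at which its call begins. There is no depth.
A pose or a line that the arm cannot do raises bot.MotionError and nothing moves.
- bot.job_done(): hands the job in, once; it reports no verdict.
Readings, each from a call of its own:
- bot.get_time(): time.
- bot.get_qpos(): joint angles.
- bot.get_qd(): joint speeds.
- bot.get_joint_torque(): joint torques, N m.
- bot.get_eef_pos(): TCP position.
- bot.get_ee_rot(): TCP orientation.
- bot.get_wrist_force(): force on the tool from outside, world axes, zero at the start.
- bot.get_ft_torque(): the same for the moment, N m.
- bot.get_width(): finger opening in m.
Only numpy, scipy, OpenCV 4.12 (cv2) and the standard library are available. Lean on these libraries where they do the work, as an engineer would, in place of code of your own. Each camera call takes 0.05 s, during which the arm holds its last target.

### The job

One of the four aluminium sleeves on the block heater is too short: put it in the blue reject tray and leave the other three standing where they are. Then take the contact probe out of its holder and hold it upright with its tip on the middle of the yellow spot that the short sleeve was covering, pressing lightly so that the sprung tip goes in about half of its 12 mm travel, neither just touching nor hard against its stop. Finish while still holding the probe there, and do not disturb the bottle or the jar beside the heater.

Things in the scene. Friction and masses are not known exactly. Their poses are not given: they have to be found in the camera images.
- heater: Block heater, a fixed cream box 200 x 290 mm. Origin: centre of its underside, on the bench. Its x points from its front edge to its raised dark key panel, y along its length. A flat grey metal plate, top 75 mm above the bench, covers the front part (110 x 270 mm); the key panel behind it stands 7 mm above it, from x = 34 mm on.
- plate_mid (a point): Middle of the row of sleeves, on the plate's top, with the heater's axes. Four sleeves stand loose on the plate in a row along the heater's y, 64 mm apart, at y = -96, -32, 32 and 96 mm from this point.
- sleeve_short_mid (a point): Centre (half-way up) of the short sleeve, the odd one: an upright plain aluminium cylinder, 28 mm in diameter and 34 mm tall, dark round mark in its top, about 55 g, loose on the plate in any of the four places. z is its upright axis.
- sleeve_a_mid (a point): Centre (half-way up) of a right sleeve: an upright aluminium cylinder 28 mm in diameter and 50 mm tall, dark round mark in its top, loose on the plate; it stays where it is. z is its upright axis.
- sleeve_b_mid (a point): Centre (half-way up) of a right sleeve: an upright aluminium cylinder 28 mm in diameter and 50 mm tall, dark round mark in its top, loose on the plate; it stays where it is. z is its upright axis.
- sleeve_c_mid (a point): Centre (half-way up) of a right sleeve: an upright aluminium cylinder 28 mm in diameter and 50 mm tall, dark round mark in its top, loose on the plate; it stays where it is. z is its upright axis.
- spot: Yellow spot, 16 mm across, painted flat on the plate, exactly under the middle of the short sleeve (hidden until that is lifted away). Origin at the spot's centre, on the plate's top, 75 mm above the bench. Each right sleeve hides a like spot of its own.
- tray: Blue open reject tray, 170 mm along its x, 150 mm along its y, 40 mm high, walls 4 mm, floor about 4 mm, fixed. Origin: centre of its underside, on the bench. It stands to the left or the right of the heater.
- holder: Teal block 90 x 90 x 66 mm, fixed, with an upright 24 mm hole through its middle in which the probe stands upright, turned as the block is; lift it straight up by 66 mm or more to clear the block. Origin: centre of its underside, on the bench. It stands on the other side of the heater from the tray.
- probe_grip (a point): Point on the contact probe's upright axis in its orange square grip, 22 x 22 mm, sides along the probe's own x and y; z up. The grip reaches 24 mm above this point (then a 6 mm black cap) and 32 mm below, to a 38 mm wide, 6 mm thick collar, which rests on the holder. 104 mm above the bench at the start. The tip, fully out, ends 98 mm below this point. About 120 g.
- probe_tip (a point): Lower end of the probe's sprung steel tip, on the probe's axis; it comes out of a white barrel 18 mm across. 10 mm in diameter, narrowing to 6 mm at the very end. Hanging in the holder it is 6 mm above the bench. Moves with the tip.
- plunger (a joint): How far the probe's sprung tip is pushed in, m: 0 is fully out, 0.012 is the stop. The spring gives 0.8 N at the start of the travel, 3.2 N at 0.006 and 5.6 N at the stop.
- bottle: Bystander, not to be disturbed: amber bottle 60 mm across, 150 mm tall, loose on the bench left or right of the heater. Origin: centre of its underside.
- jar: Bystander, not to be disturbed: jar with blue cap, 64 mm across, 85 mm tall, loose on the bench left or right of the heater. Origin: centre of its underside.
There are look-alikes about, which are no part of the job. Leave any pink or red look-alike of the part that bears probe_grip alone.

How it is judged:
On the way, in this order (a step that is already met when the one before it is completed fails the run):
1. The short sleeve lies in the reject tray, let go and at rest (x of sleeve_short_mid in the frame of tray between -0.083 and 0.083 m and y of sleeve_short_mid in the frame of tray between -0.073 and 0.073 m and height (world z) of sleeve_short_mid below 0.035 m and linear speed of sleeve_short below 0.03 m/s and contact force between sleeve_short and the arm below 0.05 N and contact force between sleeve_short and the fingers below 0.05 N), for 0.2 s.
2. The probe is held by the gripper clear of its holder (height (world z) of probe_tip above 0.072 m and contact force between probe and the fingers above 2 N and contact force between probe and holder below 0.05 N), for 0.2 s.
At the end, for the whole second after the job is handed in: Short sleeve released and at rest in the tray; the others within 12 mm of their places, within 6 deg of upright. Gripper holds the probe still, within 7 deg of upright, tip within 7 mm of the bare yellow spot's middle and pushed in 2 to 10.5 mm (0.8 to 7 N), through the last second (all of step 1 and all of step 2 and distance of each of sleeve_a_mid, sleeve_b_mid, sleeve_c_mid from where it was at the start of the episode below 0.012 m and angle between each of sleeve_a_mid, sleeve_b_mid, sleeve_c_mid's own z axis and vertical below 0.1 rad and horizontal distance between probe_tip and spot below 0.007 m and angle between probe's own z axis and vertical below 0.12 rad and value of joint plunger between 0.002 and 0.0105 m and contact force between plunger and heater between 0.8 and 7 N and height (world z) of probe_tip below 0.079 m and linear speed of probe below 0.02 m/s); the arm keeps its last pose, push and grip.
It fails at once if A right sleeve is shifted more than 12 mm or knocked over (distance of any of sleeve_a_mid, sleeve_b_mid, sleeve_c_mid from where it was at the start of the episode above 0.012 m or angle between any of sleeve_a_mid, sleeve_b_mid, sleeve_c_mid's own z axis and vertical above 0.3 rad).
It fails at once if The bottle or the jar is shifted more than 20 mm (distance of any of bottle, jar from where it was at the start of the episode above 0.02 m).
It fails at once if The probe is pressed hard on the heater (more than 15 N) (contact force between probe and heater above 15 N).
It also fails if it takes over 58 s, if anything falls off the work surface, if the arm or the gripper's body presses on something with over 40 N, if the wrist force passes 120 N, or if a joint passes its speed limit or range.

## Working session

There is one attempt and no reset: what is moved stays moved. The work goes in short steps, each a Python script; the robot and the scene stay as the last script left them, time stands still between calls to the robot, and variables do not carry over. Pictures are saved under pics/ and viewed, and the job is handed in when it is done.

```bash
mkdir -p pics; python3 - <<'E'
from workcell import bot
import cv2,numpy as np
for n in("scene","top"):
    f=bot.grab_frame(n); cv2.imwrite(f"pics/{n}0.png",f["pixels"][:,:,::-1])
    np.savez(f"{n}0.npz",**f); print(n,f["mtx"].round(1).tolist(),f["pose"].round(4).tolist())
print(bot.get_time())
E
```

```text
scene [[440.6, 0.0, 280.4], [0.0, 440.6, 212.5], [0.0, 0.0, 1.0]] [[0.51, 0.6572, -0.5549, 1.1364], [0.86, -0.401, 0.3154, -0.3162], [-0.0152, -0.6381, -0.7698, 0.9584], [0.0, 0.0, 0.0, 1.0]]
top [[524.6, 0.0, 280.6], [0.0, 524.6, 219.7], [0.0, 0.0, 1.0]] [[0.0136, -0.9768, 0.2136, 0.2307], [-0.9999, -0.0138, 0.0008, 0.0376], [0.0022, -0.2136, -0.9769, 1.435], [0.0, 0.0, 0.0, 1.0]]
0.1
```

```bash
ls .
```

```text
pics
scene0.npz
top0.npz
```

View pics/scene0.png

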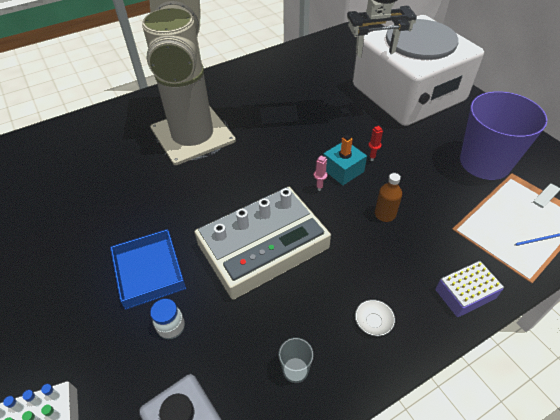

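View pics/top0.png

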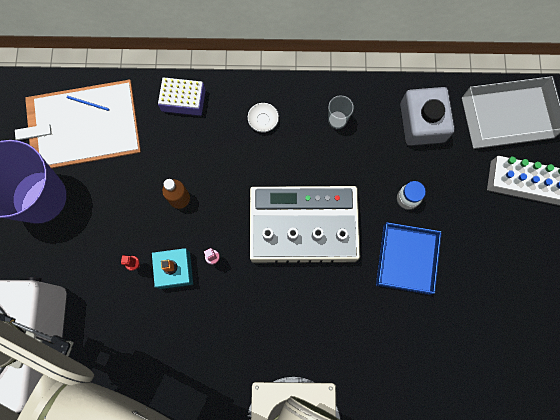

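Scene view: heater around (262,240), sleeves with tops at (219,229), (241,214), (264,204) and (286,193). Tray is at (148,268), holder with the orange probe at (346,155), and pink and red look-alikes at (320,170) and (376,140). The top view agrees: tray right, holder left. Next I'll enlarge the sleeves and the probe.

```bash
python3 - <<'E'
import cv2,numpy as np
s=cv2.imread("pics/scene0.png");t=cv2.imread("pics/top0.png")
def c(im,x,y,w,h,k): return cv2.resize(im[y:y+h,x:x+w],None,fx=k,fy=k,interpolation=cv2.INTER_CUBIC)
cv2.imwrite("pics/crop_s.png",c(s,190,175,150,110,5)); 
cv2.imwrite("pics/crop_h.png",np.vstack([c(s,300,115,100,80,4)[:300],c(t,110,235,133,75,3)[:225,:399].copy() if 0 else cv2.resize(c(t,115,235,120,75,3),(400,250))]))
cv2.imwrite("pics/crop_t.png",c(t,240,180,130,90,6))
E
```

```text
(no output)
```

View pics/crop_s.png

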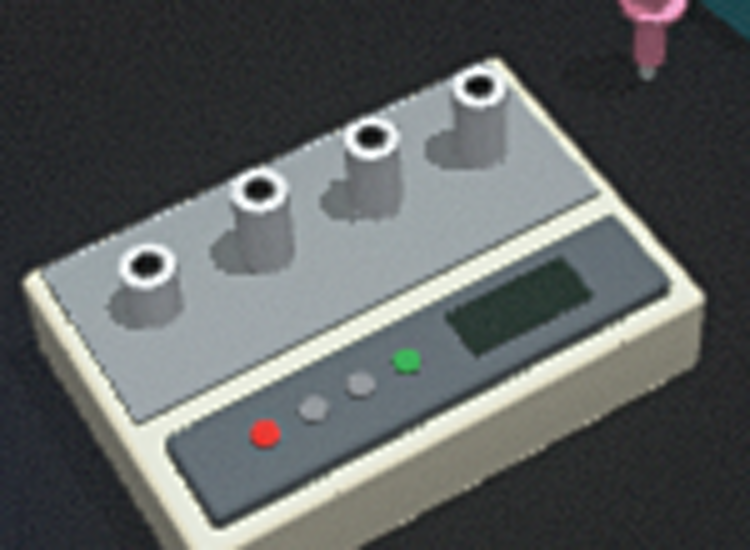

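View pics/crop_h.png

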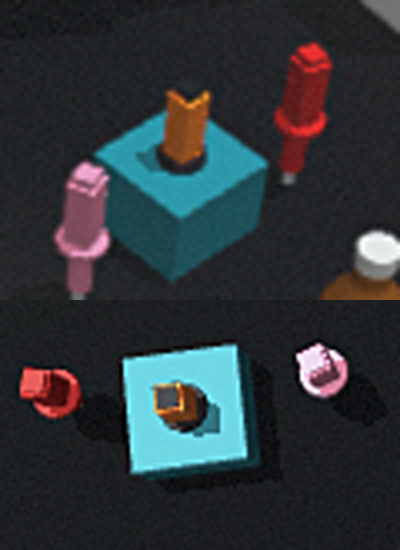

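View pics/crop_t.png

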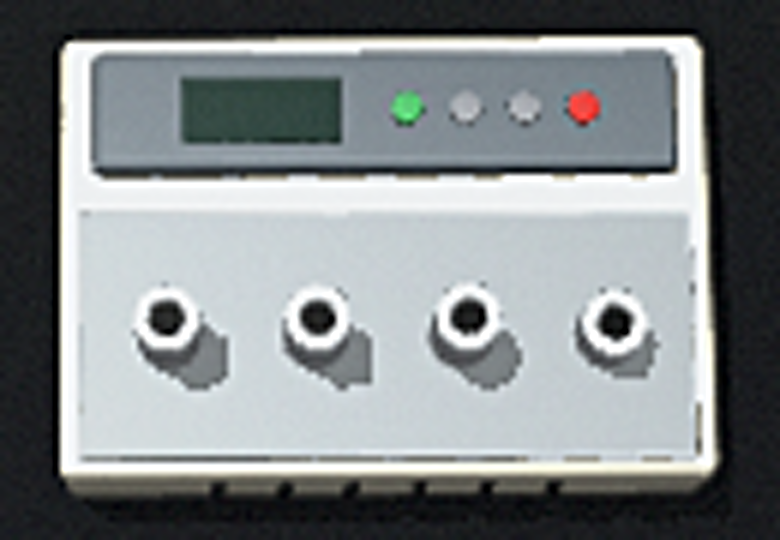

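The short sleeve is the one at scene (219,229), top (342,234): its body is clearly shorter than the other three, it has the smallest shadow, and it sits at the tray end. The target probe is the orange-gripped one in the teal holder, not the pink or red ones. Now to measure positions.

```bash
cat >h.py <<'E'
import numpy as np,cv2
from scipy.spatial.transform import Rotation as R
def load(n): return dict(np.load(n))
def ray(f,u,v):
    d=f["pose"][:3,:3]@np.linalg.inv(f["mtx"])@np.array([u,v,1.]); return f["pose"][:3,3],d
def onz(f,u,v,z):
    o,d=ray(f,u,v); return o+d*(z-o[2])/d[2]
def proj(f,p):
    T=np.linalg.inv(f["pose"]); q=f["mtx"]@(T[:3,:3]@np.array(p)+T[:3,3]); return q[:2]/q[2]
def down(yaw): # tool z down, tool y (jaw axis) at angle yaw+90 i.e. x axis at yaw
    x=np.array([np.cos(yaw),np.sin(yaw),0]); z=np.array([0,0,-1.]); y=np.cross(z,x)
    q=R.from_matrix(np.c_[x,y,z]).as_quat(); return [q[3],q[0],q[1],q[2]]
def tri(f,p,g,q):
    A=[];b=[]
    for F,P in((f,p),(g,q)):
        o,d=ray(F,*P); d=d/np.linalg.norm(d); M=np.eye(3)-np.outer(d,d); A.append(M); b.append(M@o)
    return np.linalg.lstsq(np.vstack(A),np.hstack(b),rcond=None)[0]
E
python3 - <<'E'
from h import *
s=load("scene0.npz");t=load("top0.npz")
def blobs(m,lo,hi):
    n,l,st,c=cv2.connectedComponentsWithStats(m.astype(np.uint8)); return [(c[i],st[i,4],l==i) for i in range(1,n) if lo<=st[i,4]<=hi]
# dark sleeve marks
for nm,f,box in(("top",t,(258,222,356,250)),("scene",s,(200,180,300,245))):
    g=f["pixels"].max(2); m=np.zeros(g.shape,bool); x0,y0,x1,y1=box; m[y0:y1,x0:x1]=g[y0:y1,x0:x1]<80
    for c,a,_ in sorted(blobs(m,4,80),key=lambda b:b[0][0]):
        print(nm,c.round(1),a,"z.109",onz(f,*c,.109)[:2].round(4),"z.125",onz(f,*c,.125)[:2].round(4))
for nm,f in(("top",t),("scene",s)):
    hsv=cv2.cvtColor(f["pixels"],cv2.COLOR_RGB2HSV);H,S,V=[hsv[...,i].astype(int) for i in range(3)]
    teal=(H>82)&(H<98)&(S>80)&(V>60)
    for c,a,m in blobs(teal,150,5000):
        vv=V[m]; print(nm,"teal",c.round(1),a,np.percentile(vv,[10,50,90]))
        mm=(m&(V>np.percentile(vv,90)*.8)).astype(np.uint8)
        k=max(cv2.findContours(mm,cv2.RETR_EXTERNAL,cv2.CHAIN_APPROX_NONE)[0],key=cv2.contourArea)[:,0]
        P=np.array([onz(f,u,v,.066)[:2] for u,v in k],np.float32)
        r=cv2.minAreaRect(P*1000); print("  rect mm",r)
    blue=(H>105)&(H<120)&(S>150)&(V>60)
    for c,a,m in blobs(blue,150,9000):
        k=max(cv2.findContours(m.astype(np.uint8),cv2.RETR_EXTERNAL,cv2.CHAIN_APPROX_NONE)[0],key=cv2.contourArea)[:,0]
        z=.04 if a>1000 else .085
        P=np.array([onz(f,u,v,z)[:2] for u,v in k],np.float32)
        print(nm,"blue",c.round(1),a,cv2.minAreaRect(P*1000))
    o=(H>5)&(H<20)&(S>150)&(V>80)
    for c,a,_ in blobs(o,15,5000): print(nm,"orange",c.round(1),a,onz(f,*c,.13)[:2])
# heater cream+plate outline in top
E
```

```text
top [266.  239.2] 4 z.109 [0.4687 0.0753] z.125 [0.4658 0.0748]
top [267.2 232.7] 23 z.109 [0.4858 0.0726] z.125 [0.4827 0.0722]
top [292.5 232.6] 23 z.109 [0.487  0.0074] z.125 [0.4839 0.0078]
top [317.6 232.2] 25 z.109 [ 0.4889 -0.0573] z.125 [ 0.4858 -0.0561]
top [342.1 233.2] 23 z.109 [ 0.4872 -0.1202] z.125 [ 0.4841 -0.1183]
scene [219.  227.5] 18 z.109 [ 0.4869 -0.1205] z.125 [ 0.4992 -0.1242]
scene [241.  212.5] 16 z.109 [ 0.4726 -0.0526] z.125 [ 0.4851 -0.0575]
scene [263.9 201.9] 14 z.109 [0.4719 0.0136] z.125 [0.4844 0.0074]
scene [285.3 192. ] 13 z.109 [0.4712 0.0781] z.125 [0.4837 0.0706]
top teal [170.5 267.9] 1080 [127. 229. 243.]
  rect mm ((399.33734130859375, 326.89141845703125), (88.54131317138672, 89.07054901123047), 8.583627700805664)
top blue [414.5 190.9] 354 ((609.350830078125, -317.64776611328125), (55.27815246582031, 56.22078323364258), 0.8166573643684387)
top blue [408.6 258.2] 3667 ((436.81396484375, -306.09613037109375), (157.47500610351562, 174.96420288085938), 81.25839233398438)
top orange [ 35.7 146.1] 22 [0.70452963 0.68386875]
top orange [174.  191.5] 240 [0.58654588 0.31417652]
top orange [169.  266.4] 68 [0.39281292 0.31550882]
scene teal [344.8 163.8] 1108 [ 74.  90. 173.]
  rect mm ((399.9100036621094, 325.57342529296875), (87.50707244873047, 88.6955795288086), 8.5816011428833)
scene blue [146.2 268.7] 4152 ((450.65594482421875, -311.3944091796875), (152.88018798828125, 197.3741455078125), 81.16936492919922)
scene blue [163.2 310.6] 540 ((612.2714233398438, -317.6945495605469), (60.20470428466797, 56.927024841308594), 21.563777923583984)
scene orange [346. 146.] 149 [0.42759318 0.30157669]
scene orange [391.6 194.5] 338 [0.63449481 0.29192581]
```

Both views agree: short sleeve at (0.487,-0.120), tray (0.437,-0.307), holder (0.3995,0.326) turned 8.6°, jar (0.611,-0.318). Pick the sleeve with the jaws along the heater's x, so the fingers stay clear of its neighbour.

```bash
python3 - <<'E'
from h import *
from workcell import bot
yaw=0.02
for y in(yaw+np.pi/2,yaw-np.pi/2):
    for p in([.487,-.1204,.30],[.487,-.1204,.08],[.425,-.306,.012]):
        q=bot.ik(p,down(y)); print(y,p,None if q is None else np.round(q,2))
for k in range(4):
    y=np.radians(8.58)+k*np.pi/2
    q=bot.ik([.3995,.326,.085],down(y));q2=bot.ik([.487,-.1204,.15],down(y)); print(k,None if q is None else np.round(q,2),None if q2 is None else np.round(q2,2))
print(R.from_quat(np.roll(bot.get_ee_rot(),-1)).as_matrix().round(2))
E
```

```text
1.5907963267948966 [0.487, -0.1204, 0.3] [-0.34 -0.16  1.58 -0.    1.71 -0.36]
1.5907963267948966 [0.487, -0.1204, 0.08] [-0.34 -0.05  1.89 -0.    1.3  -0.36]
1.5907963267948966 [0.425, -0.306, 0.012] [-0.72  0.1   1.88 -0.    1.17 -0.74]
-1.5507963267948965 [0.487, -0.1204, 0.3] None
-1.5507963267948965 [0.487, -0.1204, 0.08] None
-1.5507963267948965 [0.425, -0.306, 0.012] [-0.72  0.1   1.88 -0.    1.17  2.4 ]
0 [ 0.58 -0.02  1.85 -0.    1.31  2.01] [-0.34 -0.11  1.82 -0.    1.44  1.08]
1 [ 0.58 -0.02  1.85 -0.    1.31  0.44] [-0.34 -0.11  1.82 -0.    1.44 -0.49]
2 [ 0.58 -0.02  1.85 -0.    1.31 -1.14] [-0.34 -0.11  1.82 -0.    1.44 -2.07]
3 None [-0.34 -0.11  1.82 -0.    1.44  2.65]
[[-0.94  0.34 -0.  ]
 [ 0.34  0.94 -0.  ]
 [ 0.   -0.   -1.  ]]
```

```bash
python3 - <<'E'
from h import *
from workcell import bot
o=down(0.02+np.pi/2); S=[.487,-.1204]
bot.servo_line([.206,.563,.30],v=.3)
bot.move_ptp(S+[.22],o)
bot.command_gripper(.055)
bot.servo_line(S+[.13],v=.25)
hit=bot.servo_line(S+[.08],v=.1,force_limit=6)
print(hit,bot.get_eef_pos())
bot.command_gripper(.0); print("w",bot.get_width(),bot.get_time())
bot.servo_line(S+[.20],v=.2); print("w",bot.get_width(),bot.get_wrist_force())
f=bot.grab_frame("scene"); np.savez("scene1.npz",**f); cv2.imwrite("pics/s1.png",cv2.resize(f["pixels"][130:330,100:380,::-1],None,fx=2.8,fy=2.8))
print(bot.get_time())
E
```

```text
False [ 0.48750374 -0.12058224  0.08074713]
w 0.025687232892123622 5.7667
w 0.025597700553959872 [-0.23635389 -0.24437496 -0.34565409]
6.5667
```

View pics/s1.png

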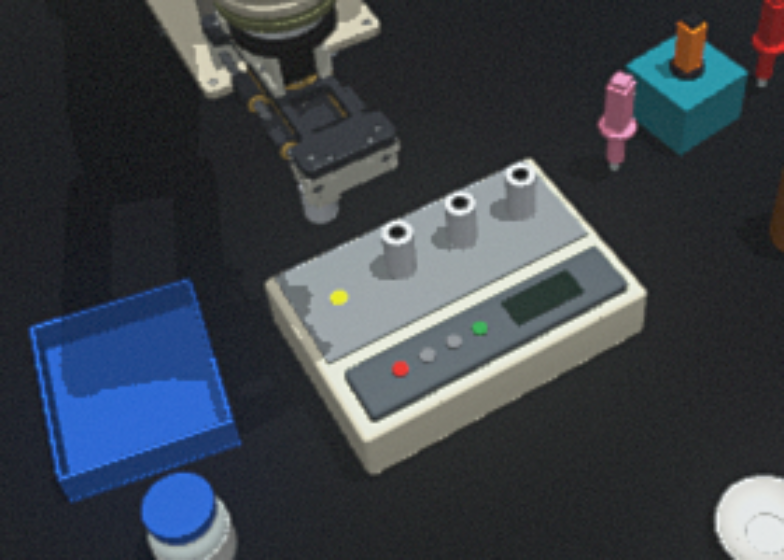

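The sleeve is held in the fingers (crop (320,210)), the yellow spot is bare at crop (339,297), and the other three sleeves are still standing. Next: measure the spot and place the sleeve in the tray.

```bash
python3 - <<'E'
from h import *
from workcell import bot
f=load("scene1.npz"); hsv=cv2.cvtColor(f["pixels"],cv2.COLOR_RGB2HSV)
m=cv2.inRange(hsv,(25,120,120),(35,255,255)); m[:200]=0;m[260:]=0;m[:,:190]=0;m[:,300:]=0
v,u=np.nonzero(m); print("spot px",u.mean(),v.mean(),len(u),onz(f,u.mean(),v.mean(),.075))
o=down(0.02+np.pi/2); T=[.425,-.306]
bot.move_ptp(T+[.16],o)
print(bot.servo_line(T+[.013],v=.15,force_limit=8),bot.get_eef_pos())
bot.command_gripper(.055)
bot.servo_line(T+[.20],v=.25)
f=bot.grab_frame("top"); np.savez("top2.npz",**f); cv2.imwrite("pics/t2.png",cv2.resize(f["pixels"][150:330,230:480,::-1],None,fx=3,fy=3))
m=cv2.inRange(cv2.cvtColor(f["pixels"],cv2.COLOR_RGB2HSV),(25,120,120),(35,255,255)); m[:215]=0;m[250:]=0;m[:,:250]=0;m[:,360:]=0
v,u=np.nonzero(m); 
if len(u): print("spot px",u.mean(),v.mean(),len(u),onz(f,u.mean(),v.mean(),.075))
print(bot.get_time(),bot.get_width())
E
```

```text
spot px 220.44 235.92 25 [ 0.48693936 -0.12109481  0.075     ]
False [ 0.4258475  -0.30650233  0.01412316]
spot px 340.5833333333333 235.66666666666666 24 [ 0.48715455 -0.12018832  0.075     ]
10.15 0.05482644296015111
```

View pics/t2.png

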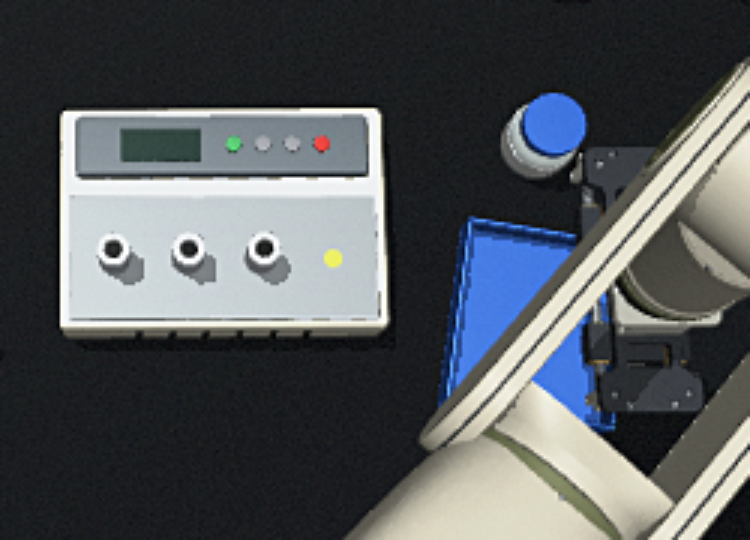

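The top view shows three sleeves standing, the bare spot at crop (333,258) and the jar unmoved; the tray is partly hidden by the arm. Both views put the spot at (0.487,-0.1206). Next I move over the holder, check the tray from there, and grip the probe.

```bash
python3 - <<'E'
from h import *
from workcell import bot
o=down(np.radians(98.58)); H=[.3996,.3262]
bot.servo_line([.425,-.306,.26],v=.3)
bot.move_ptp(H+[.26],o)
f=bot.grab_frame("top"); np.savez("top3.npz",**f); a=cv2.resize(f["pixels"][150:330,230:480,::-1],None,fx=2,fy=2)
bot.servo_line(H+[.155],v=.25)
f=bot.grab_frame("scene"); np.savez("scene3.npz",**f); b=cv2.resize(f["pixels"][80:240,270:420,::-1],(338,360))
cv2.imwrite("pics/t3.png",np.hstack([a,b[:, :290]])); print(bot.get_eef_pos(),bot.get_time())
E
```

```text
[0.40077218 0.32667848 0.15711339] 13.425
```

View pics/t3.png

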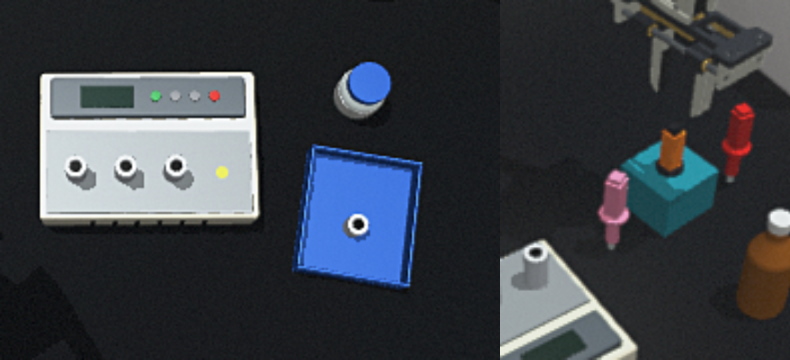

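The short sleeve stands in the tray (left crop (358,225)), and the fingers straddle the orange grip (right crop, fingertips (655,90) and (703,115), probe (672,150)). Now grip and lift.

```bash
python3 - <<'E'
from h import *
from workcell import bot
H=[.3996,.3262]
print(bot.servo_line(H+[.085],v=.12,force_limit=6),bot.get_eef_pos())
bot.command_gripper(0.); print("w",bot.get_width(),bot.get_eef_pos(),bot.get_wrist_force())
bot.servo_line(H+[.175],v=.12)
bot.servo_line(H+[.26],v=.2)
bot.pause(.25)
print(bot.get_width(),bot.get_eef_pos(),bot.get_wrist_force(),bot.get_time())
for n in("scene","top"):
    f=bot.grab_frame(n); np.savez(n+"4.npz",**f); print(n,proj(f,bot.get_eef_pos()).round(1))
    u,v=proj(f,bot.get_eef_pos()).astype(int); y0=max(v-60,0);x0=max(u-70,0)
    cv2.imwrite(f"pics/{n}4.png",cv2.resize(f["pixels"][y0:y0+120,x0:x0+140,::-1],None,fx=5,fy=5,interpolation=cv2.INTER_CUBIC)); print(x0,y0)
E
```

```text
False [0.40021171 0.32660621 0.08601538]
w 0.021780809301499986 [0.399627   0.32625932 0.08513796] [-1.42689131 -0.58773966  0.69238007]
0.021751510484577078 [0.39890294 0.32573211 0.25816955] [-0.59575724  0.36869641 -1.51893939] 16.5083
scene [352.   99.3]
281 39
top [152.8 256.3]
82 196
```

View pics/scene4.png

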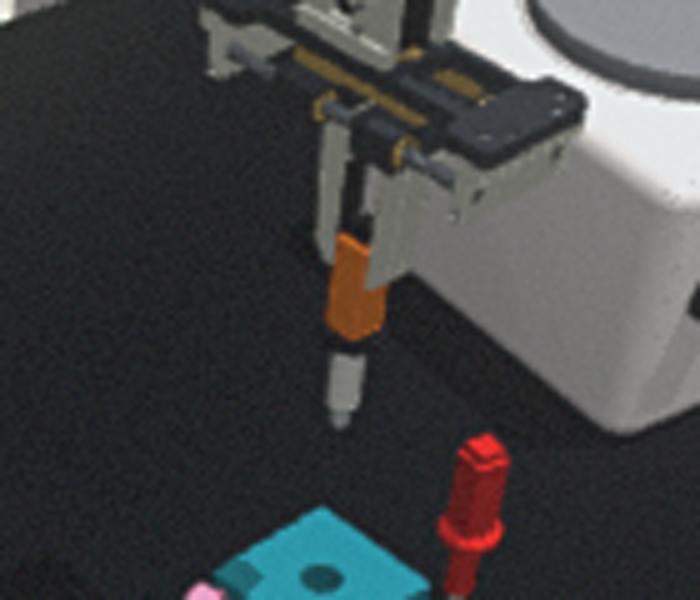

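View pics/top4.png

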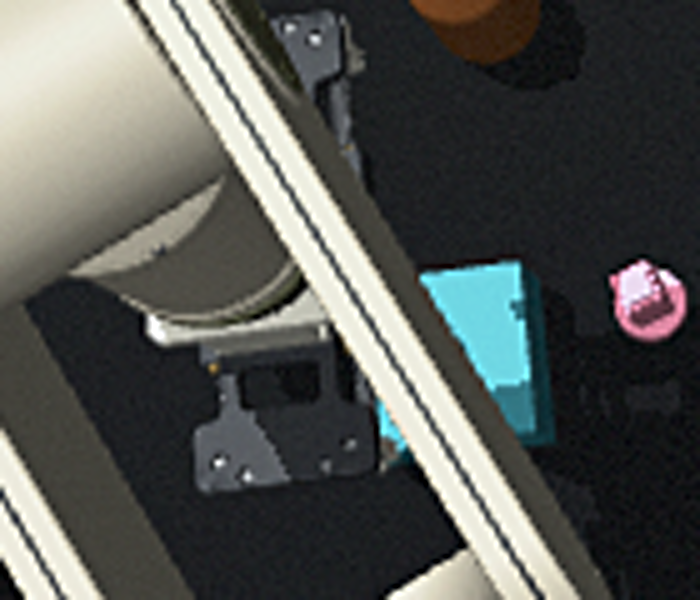

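The probe is held by the orange grip and clear of the block; the tip is at scene px about (349,124), and it looks upright. Compare with the expected tip position, then carry it above the spot.

```bash
python3 - <<'E'
from h import *
from workcell import bot
f=load("scene4.npz"); e=np.array(bot.get_eef_pos()); 
print("exp tip",proj(f,e+[0,0,-.079]),"exp collar",proj(f,e+[0,0,-.016]))
o=down(np.radians(98.58)); S=[.487,-.1206]
bot.move_ptp(S+[.26],o); bot.servo_line(S+[.175],v=.15); bot.pause(.3)
e=np.array(bot.get_eef_pos()); print(e,bot.get_wrist_force(),bot.get_width(),bot.get_time(),R.from_quat(np.roll(bot.get_ee_rot(),-1)).as_matrix()[:,2].round(4))
for n in("scene","top"):
    f=bot.grab_frame(n); np.savez(n+"5.npz",**f); print(n,"exp tip",proj(f,e+[0,0,-.079]).round(1))
    u,v=proj(f,e+[0,0,-.06]).astype(int); y0=v-60;x0=u-70; print(x0,y0)
    cv2.imwrite(f"pics/{n}5.png",cv2.resize(f["pixels"][y0:y0+120,x0:x0+140,::-1],None,fx=5,fy=5,interpolation=cv2.INTER_CUBIC))
E
```

```text
exp tip [348.86909956 123.22620168] exp collar [351.36194556 104.2636134 ]
[ 0.48753577 -0.12079693  0.1759274 ] [-1.31051397 -1.01430654 -0.47712794] 0.02179283842914258 19.2917 [ 1.5e-03 -5.0e-04 -1.0e+00]
scene exp tip [219.6 230.7]
148 165
top exp tip [341.8 234. ]
272 172
```

View pics/scene5.png

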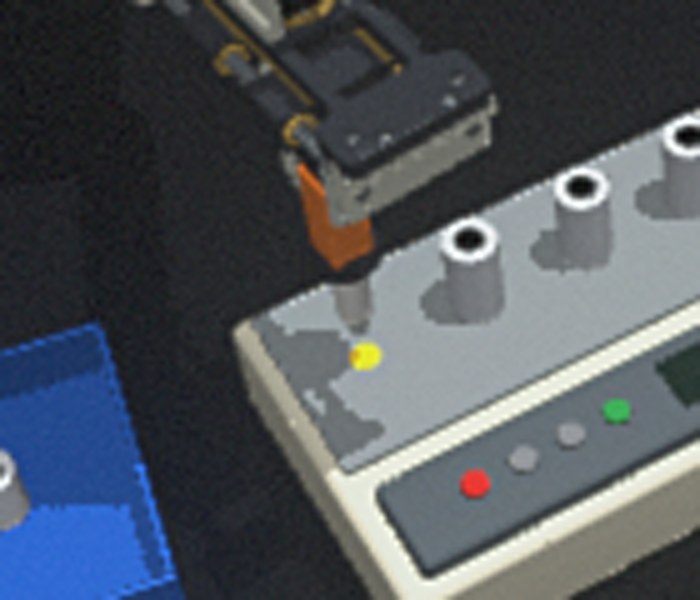

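View pics/top5.png

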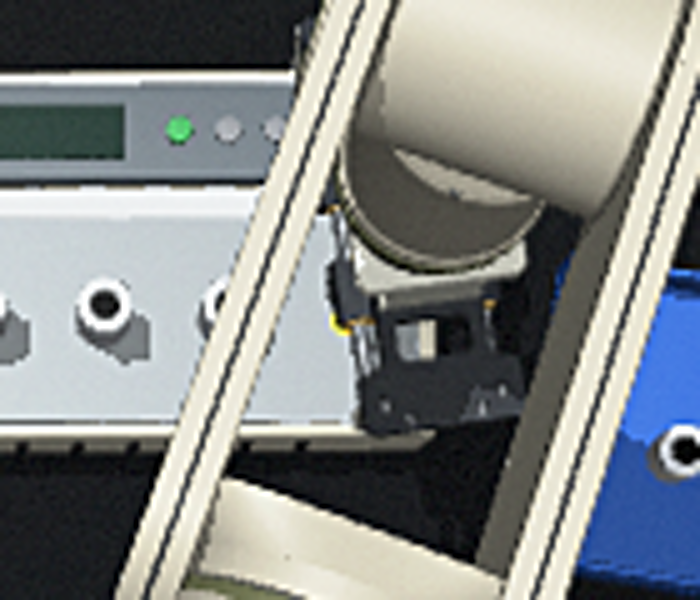

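The tip is at scene px (219.4,231.0), against (219.6,230.7) expected; it is just above the spot at (221,236), and the probe is upright. I lower it slowly and watch the force.

```bash
python3 - <<'E'
from h import *
from workcell import bot
S=[.487,-.1206]
def rd(): 
    bot.pause(.3); w=np.mean([bot.get_wrist_force() for _ in range(10)],0); return np.array(bot.get_eef_pos()),w
for z in(.160,.157,.154,.152,.150,.148):
    h=bot.servo_line(S+[z],v=.02,force_limit=8); e,w=rd(); print(z,h,e.round(4),w.round(2),bot.get_width())
    if h: break
print(bot.get_time())
E
```

```text
0.16 False [ 0.4871 -0.1206  0.1601] [-0.86  0.36 -1.39] 0.021570350722757987
0.157 False [ 0.4871 -0.1206  0.1571] [ 0.07 -0.27 -2.81] 0.02222162902554704
0.154 False [ 0.487  -0.1206  0.154 ] [ 0.44 -0.37 -1.52] 0.021916036995959974
0.152 False [ 0.4871 -0.1206  0.1521] [ 0.9  -0.46 -0.35] 0.022111348560340645
0.15 False [ 0.487  -0.1206  0.1501] [ 0.57 -0.33  1.82] 0.021515900959268593
0.148 False [ 0.487  -0.1206  0.1481] [0.03 0.02 1.58] 0.021617895079482603
23.4417
```

```bash
python3 - <<'E'
from h import *
from workcell import bot
W=[]
for _ in range(15): bot.pause(.06); W.append(bot.get_wrist_force())
e=np.array(bot.get_eef_pos()); print(e.round(4),np.mean(W,0).round(2),np.std(W,0).round(2),R.from_quat(np.roll(bot.get_ee_rot(),-1)).as_matrix()[:,2].round(4))
f=bot.grab_frame("scene"); np.savez("scene6.npz",**f); y0,x0=170,150; print(proj(f,[.487,-.1206,.075]))
a=cv2.resize(f["pixels"][y0:y0+100,x0:x0+150,::-1],None,fx=5,fy=5,interpolation=cv2.INTER_CUBIC); cv2.imwrite("pics/s6.png",a)
cv2.imwrite("pics/s6full.png",f["pixels"][:,:,::-1]); print(bot.get_time())
E
```

```text
[ 0.487  -0.1206  0.148 ] [ 0.05 -0.29  1.86] [0.38 0.55 0.55] [-0. -0. -1.]
[220.62917686 235.85399124]
24.3667
```

View pics/s6.png

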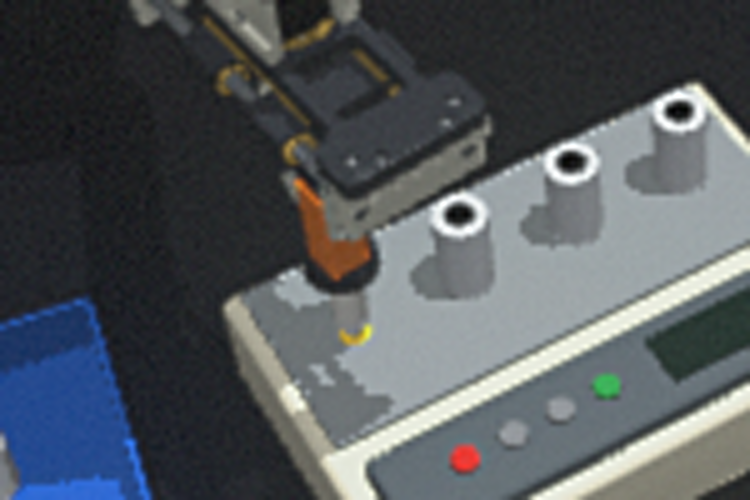

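View pics/s6full.png

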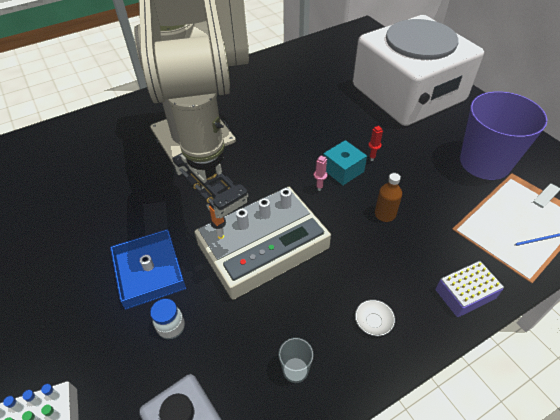

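The tip stands on the spot with a yellow rim showing around it (crop (355,333)). The sleeve is in the tray at (146,263), the three right sleeves are standing, and the bottle and jar look unmoved. The force rose by about 3.3 N, which matches half travel, so I hand in.

```bash
python3 -c "
from workcell import bot
bot.job_done(); print(bot.get_time(),bot.get_eef_pos(),bot.get_width())"
```

```text
the job is handed in; nothing more can be done
the job is handed in; nothing more can be done
```

I put the short sleeve, the one at the tray end of the row, upright in the blue tray. I then lifted the orange probe from its holder and handed the job in at about 24 s, still holding the probe pressed on the bare yellow spot.

- **Tip position:** in the last scene picture the tip is on the spot with the yellow rim showing around it. The TCP was at (0.487, -0.1206), and the two views put the spot within about 1 mm of that. The tool was vertical.
- **Push on the tip:** the TCP height of 0.148 m puts the tip about 6 mm in. The wrist force rose by about 3.3 N, where 3.2 N is expected at half travel. Those force readings scatter by about 0.5 N, and the no-contact readings varied by more than that (-0.5 to -2.8 N). The force is therefore a rough check, and the height carries more weight.
- **Everything else:** the last picture shows the sleeve in the tray, the other three sleeves standing, and the bottle and jar looking unmoved. I judged these by eye and did not re-measure them.

No check failed. The final tip position could only be seen in the scene view, because the arm blocked the top camera.

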